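# Push two leaning moulds back upright

### The job

Two tall plaster moulds lean from opposite sides against the low bar on the board. With the fingertips only, lightly push each one back up until it stands upright, flat on its base on the board, about where its foot already is, and finish when both have stopped rocking. Do not grasp, lift or carry them, do not let one fall flat, and leave everything else where it is.

Things in the scene. Friction and masses are not known exactly. Their poses are not given: they have to be found in the camera images.
- mould_near: Pale plaster mould in tan bands, a block 72 x 77 x 192 mm (its x, y, z), 0.5 to 0.9 kg; origin: centre of the underside, z up its length. Foot on the robot's side of the bar (rest -x), left (rest +y); it leans 0.52 rad from vertical towards rest +x, face on the bar. Top edge: 33 mm past the bar, 167 mm above the board. Tilted under 0.35 rad it drops upright by itself; 1 to 2 N at the top moves it.
- mould_far: Pale plaster mould in tan bands, a block 72 x 77 x 192 mm (its x, y, z), 0.5 to 0.9 kg; origin: centre of the underside, z up its length. The same mould leaning the other way: foot on the far side of the bar (rest +x), right (rest -y); it leans 0.52 rad towards rest -x, its upper edge 33 mm past the bar's middle on the robot's side, 167 mm above the board.
- rest: Fixed rest: a rubber-sleeved bar 16 mm thick, axis 90 mm above the board along the rest's y, between two posts 104 mm high at y = +-125 mm. Origin: on the board's top under the bar's middle; z up, x across the bar, away from the robot; turned by up to 0.35 rad about the vertical. An upright mould clears the bar, its middle about 97 mm from it.
- board: Fixed stained pouring board 285 x 405 x 12 mm lying flat on the turntable, long side (its y) across the bar; origin: centre of its underside, its top is 23 mm above the turntable's top and level with the rest's origin.
- jar: Bystander on the board: pigment jar with black lid, 61 mm across, 64 mm high; origin at its underside. It stands at the bar's near side, right of the near mould.
- silicone_block: Bystander on the board: small red-brown silicone mould 44 x 57 x 27 mm; origin at its underside.
- lid_a: Bystander on the board: small white screw lid, 42 mm across, 9 mm high; origin at its underside.
- lid_b: Bystander on the board: another small white screw lid, 42 mm across, 9 mm high; origin at its underside.
- small_mould: Bystander on the lower cabinet top to the right (62 mm below the turntable's top): small plaster mould 72 x 72 x 88 mm, already upright; origin at its underside.
- resin_can: Bystander there, far right: square can with spout, 70 x 70 x 266 mm; origin at its underside.
- case: Bystander there: flat parts case 92 x 130 x 39 mm; origin at its underside.
- tape: Bystander there: roll of masking tape 105 mm across, 19 mm high, lying flat; origin at its underside.

How it is judged:
By the outcome, as a careful person would: the job done as asked, in the order asked, and still so for the second after the job is handed in, with the robot touching nothing.
It also fails if it takes over 45 s, if anything falls off the work surface, if the arm or the gripper's body presses on something with over 40 N, if the wrist force passes 120 N, or if a joint passes its speed limit or range.

### The arm

A 7-joint arm with a two-finger parallel gripper is mounted at the origin on a cart in front of the work surface, level with it; the furniture and walls round the work are solid. World frame = base frame: x ahead of the robot, y to its left, z up, the work surface at z = 0. Lengths are in m, angles in rad, forces in N, time in s.
With the tool pointing down it reaches from about 0.425 to 0.925 m from the base axis. Payload 6.8 kg.
Tool frame: the origin (TCP) lies at the very end of the fingers, on their centre line; the grasp point (between the pads) lies 19 mm behind it; z points along the fingers, y is the line along which they close (so a half turn about z gives the same grasp; the last joint's range is limited). The gripper opens to 85 mm and grips with 20 to 120 N. Pads are 22 mm wide; open, the fingers measure 114 mm over their backs; the gripper's body (76 mm by 85 mm) begins 54 mm behind the grasp point. The pads swing forward as they close: fully open they stand 13 mm farther back than shut.
Start: joints at [1.165, 0.477, 0.022, 1.555, -0.011, 1.109, -0.083], TCP at [0.198, -0.645, 0.231] pointing down, gripper open.
Joint ranges: [-2.96, 2.96], [-0.34, 2.1], [-1.41, 1.46], [0.24, 2.44], [-1.37, 4.51], [0.17, 1.92], [-2.96, 2.96]. Speed limits (rad/s): [2.39, 2.39, 3.14, 3.14, 3.14, 3.14, 3.14].

### API

Orientations are given as a unit quaternion [w, x, y, z].
In Python, from station import * gives the robot as it stands.
- The arm moves only by the tool jog_arm, never from a script. Its argument "moves" is one flat list of numbers, 7 for each row, row after row: the shift along the tool's x, y, z normalised to -1 to 1, where 1 is 20 mm, then the turn, a rotation vector about the tool's x, y, z normalised to -1 to 1, where 1 is 4 degrees, then the opening, from 0 (shut) to 1 (fully open). In form: [x, y, z, rx, ry, rz, claw, x, y, z, rx, ry, rz, claw, ...]. A call has exactly 8 rows; each row shifts and turns the commanded pose from where the row before left it, along the tool's axes as they then stand; what a row does not reach is not made up. A row lasts 1/12 s, in which the tool goes at most 41.7 mm and 7.16 degrees, less where a joint would pass 70% of its speed; a pose out of reach is approached as far as the arm can. A call with a number of a shift or a turn outside -1 to 1 is refused whole. A call with a gripper value outside its range is refused whole. The fingers move at their own pace and stop on an object; "grip_force" is the grip in N (left out, the last holds). Time passes only in rows, so rows that do not move let the fingers close, or fill a call up. It gives the time, the measured TCP pose, the force, the opening and the grip force at its end, in the units of the state.
- get_obs(): the state, without advancing time (a new reading comes with each control period).
- read_camera(name): name is "side" or "top" or "wrist"; returns a dict with "color" (384x512x3 uint8, blue, green, red), "fx", "fy", "cx", "cy" (pixels), "rvec" (rotation vector, rad) and "tvec" (3), from world to camera coordinates, as OpenCV has them. Camera axes: x right, y down, z forward; pixel columns grow to the right and rows downward; lengths in m; the calibration is good to about 2 mm. A picture is of the moment at which its call begins. There is no depth.
- hand_in(): hands the job in; it is judged then, once.
The state is a dict: "t": time; "q": joint angles; "joint_vel": joint speeds; "joint_torque": joint torques, N m; "eef_pos": TCP position; "tool_rot": TCP orientation; "contact_force": force on the tool from outside, world axes, zero at the start; "torque": the same for the moment, N m; "gripper_width": opening from 0.0 (shut) to 1.0 (fully open); "grasp_force": force on a finger pad.
Only numpy, scipy, OpenCV 4.12 (cv2) and the standard library are available. Lean on these libraries where they do the work, as an engineer would, in place of code of your own. Each camera call takes 0.05 s, during which the arm holds its last target. There are 200 camera calls.

## Working session

There is one attempt and no reset: what is moved stays moved. The work goes in short steps, Python scripts to look and compute and a tool call to move; the robot and the scene stay as the last step left them, time stands still between calls to the robot, and variables do not carry over. Pictures are saved under pics/ and viewed, at most 10 in all, crops included, and the job is handed in when it is done.

Besides the shell and the picture viewer there is one more tool, called after "Request:" by a JSON object that holds its "api" and its "payload". jog_arm: Moves the arm, as the interface text tells. Scaled input: -1 to 1 covers 20 mm each way for a shift and 4 degrees each way for a turn. Its arguments: {"type":"object","properties":{"moves":{"type":"array"},"grip_force":{"type":"number"}},"required":["moves"]}

```bash
mkdir -p pics; ls; python3 - <<'E'
from station import *
import cv2
o=get_obs();print({k:o[k] for k in('t','eef_pos','tool_rot','gripper_width','contact_force')})
for n in("side","top"):
    c=read_camera(n);cv2.imwrite(f"pics/{n}0.png",cv2.resize(c["color"],(800,600)))
    print(n,c["fx"],c["cx"],c["cy"],c["rvec"],c["tvec"])
E
```

```text
pics
{'t': 0.0, 'eef_pos': array([ 0.19784362, -0.64473018,  0.23032242]), 'tool_rot': array([-9.04540584e-04,  9.88936890e-01,  1.48333966e-01, -2.09173300e-04]), 'gripper_width': 0.9991243733702629, 'contact_force': array([ 0.50021095,  0.3487536 , -0.32427409])}
side 348.50565067917773 255.60313781221774 189.23061350607827 [ 0.16305156  2.95914432 -0.97330158] [0.54823134 0.13194708 0.82418191]
top 379.13027621686336 247.8997378333618 199.15313346681788 [ 2.11124952 -2.15495839  0.1583662 ] [-0.19950141  0.53473763  0.98355974]
```

View pics/side0.png

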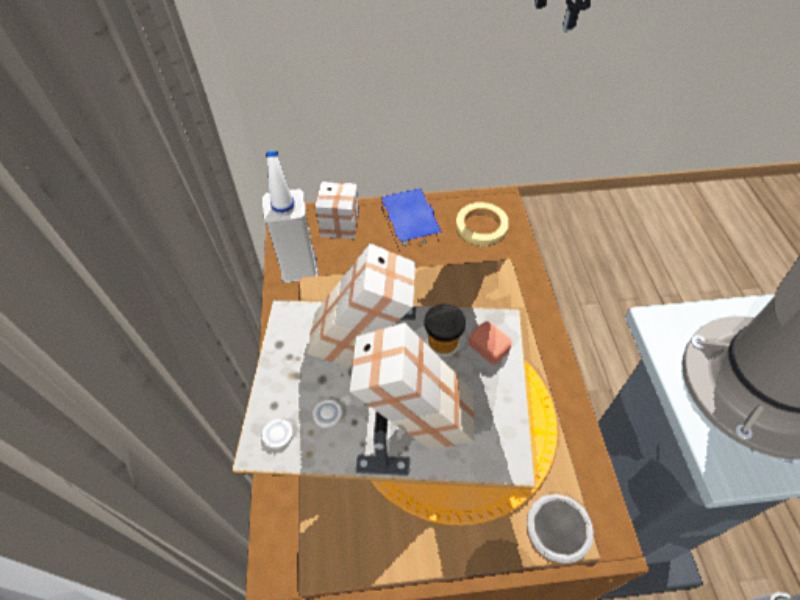

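View pics/top0.png

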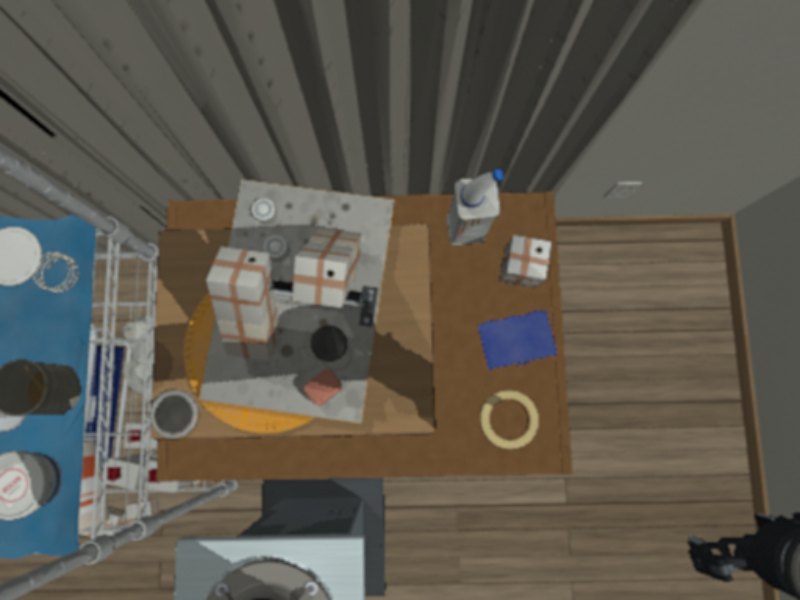

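Side view: near mould's top face around (385,365), far mould's top around (385,275), near-left post (385,460). Top view: near mould (240,295), far mould (328,268), bar between them, right post (368,305). I'll enlarge both.

```bash
python3 - <<'E'
import cv2
from station import *
def crop(n,x,y,w,h,s):
    c=read_camera(n)["color"][y:y+h,x:x+w]
    cv2.imwrite(f"pics/{n}1.png",cv2.resize(c,None,fx=s,fy=s,interpolation=cv2.INTER_CUBIC))
crop("top",120,110,140,165,3.6) if 0 else crop("top",120,110,148,165,3.6)
crop("side",145,150,205,165,3.6)
E
```

```text
(no output)
```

View pics/top1.png

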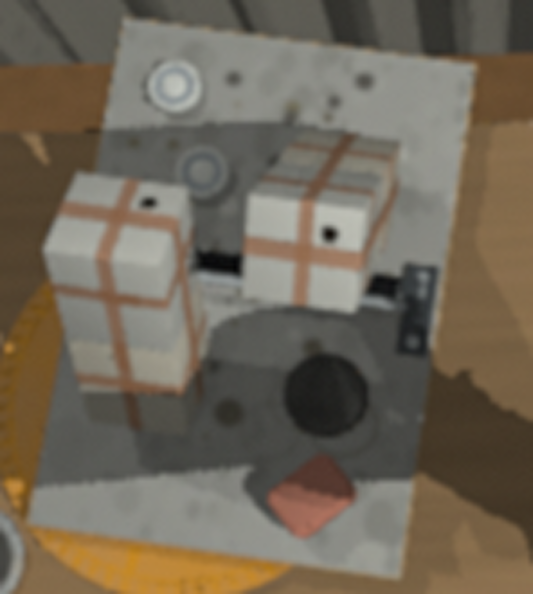

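View pics/side1.png

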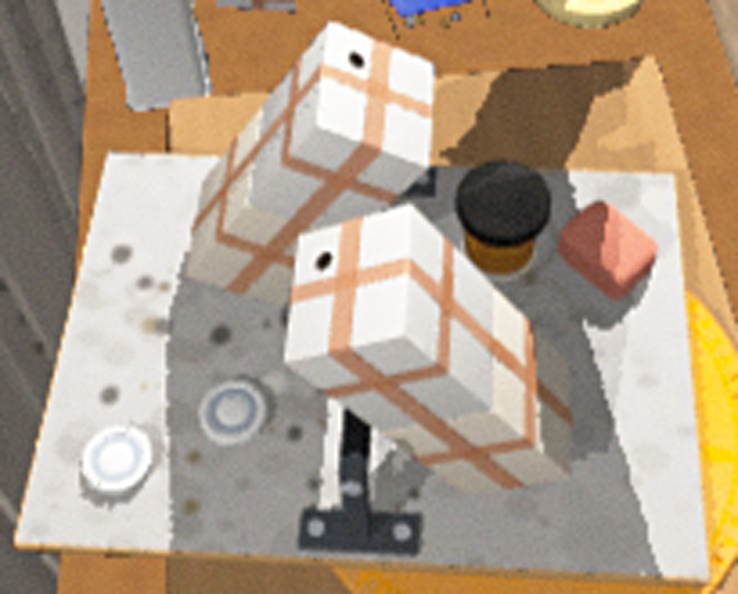

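Top crop: near mould top-face corners about (78,175),(190,187),(178,268),(48,248). Far mould: (248,193),(372,199),(360,310),(243,300). Board corners: (125,17),(475,65),(402,577),(28,522). In the side crop, near mould: (287,360),(298,237),(412,207),(400,335). Far mould: (310,130),(333,22),(435,65),(430,168).

```bash
cat > h.py <<'E'
import cv2,numpy as np
from scipy.optimize import least_squares
from scipy.spatial.transform import Rotation as R
def mk(f,cx,cy,r,t): return (np.array([[f,0,cx],[0,f,cy],[0,0,1]]),np.array(r),np.array(t))
C={"side":mk(348.50565,255.6031,189.2306,[0.16305156,2.95914432,-0.97330158],[0.54823134,0.13194708,0.82418191]),
"top":mk(379.13027,247.89974,199.15313,[2.11124952,-2.15495839,0.1583662],[-0.19950141,0.53473763,0.98355974])}
OFF={"side":(145,150),"top":(120,110)}
def px(n,a): return (np.array(a,float)+.5)/3.6-.5+np.array(OFF[n])
def proj(n,P):
    K,r,t=C[n];return cv2.projectPoints(np.array(P,float),r,t,K,None)[0][:,0]
def tri(a,b):
    M=[C[n][0]@np.hstack([cv2.Rodrigues(C[n][1])[0],C[n][2][:,None]]) for n in("top","side")]
    X=cv2.triangulatePoints(M[0],M[1],px("top",a).T,px("side",b).T);return (X[:3]/X[3]).T
def corners(p): # 8 corners; top first FL,FR,NR,NL in x+=F,y+=L
    B=np.array([[sx*.036,sy*.0385,z] for z in(.192,0) for sx,sy in((1,1),(1,-1),(-1,-1),(-1,1))])
    return R.from_rotvec(p[3:]).apply(B)+p[:3]
E
python3 - <<'E'
from h import *
np.set_printoptions(precision=4,suppress=True)
T={"near":([(78,175),(190,187),(178,268),(48,248)],[(287,360),(298,237),(412,207),(400,335)]),
"far":([(248,193),(372,199),(360,310),(243,300)],[(310,130),(333,22),(435,65),(430,168)]),
"board":([(125,17),(475,65),(402,577),(28,522)],[(17,547),(108,154),(675,175),(705,582)])}
for k,(a,b) in T.items():
    X=tri(a,b);print(k);print(X, [np.linalg.norm(X[i]-X[i-1]).round(4) for i in range(4)])
    print(np.abs(proj("top",X)-px("top",a)).max(),np.abs(proj("side",X)-px("side",b)).max())
    if k=="board":
        d=X[0]-X[1]+X[3]-X[2];print("bar dir (y) angle",np.arctan2(-d[0],d[1]))
# model fit: rest x,y,z,yaw ; mould y offsets; fixed lean geometry
def pose(p,near):
    # lean .52 about rest y, contact bar; top edge 33mm past bar, 167 above
    rx,ry,rz,yaw,off=p; s=1 if near else -1
    th=.52*s; Rl=R.from_euler('zy',[yaw,th]) 
    # highest edge local (-s*.036,0,.192) at (s*.033 ?,167): lower face touches bar
    ez=R.from_euler('y',th)
    low=ez.apply([s*.036,0,0]) # lowest edge at z=0
    n=ez.apply([s,0,0]); # face normal; face at distance .036+.008 from axis
    # centre c: c.z=-low.z ; n.(bar-c)=.044
    cz=-low[2]; cx=(n[2]*(.09-cz)-.044)/n[0]
    c=R.from_euler('z',yaw).apply([cx,off,cz])+[rx,ry,rz]
    return np.r_[c,Rl.as_rotvec()]
def res(p):
    r=[]
    for k,o in(("near",4),("far",5)):
        q=corners(pose(np.r_[p[:4],p[o]],k=="near"))[:4]
        r+=[proj("top",q)-px("top",T[k][0]),proj("side",q)-px("side",T[k][1])]
    return np.concatenate(r).ravel()
s=least_squares(res,[.6,.05,.023,-.1,.05,-.04],loss="soft_l1");print(s.x,np.abs(res(s.x)).round(1))
for k,o in(("near",4),("far",5)): print(k,corners(pose(np.r_[s.x[:4],s.x[o]],k=="near")))
np.save("fit.npy",s.x)
E
```

```text
near
[[ 0.6096  0.038   0.1883]
 [ 0.6004 -0.035   0.1848]
 [ 0.5409 -0.0325  0.2074]
 [ 0.5542  0.0465  0.2189]] [np.float64(0.0638), np.float64(0.0736), np.float64(0.0637), np.float64(0.081)]
0.6920080896909155 1.0204991702927941
far
[[ 0.5877 -0.079   0.2183]
 [ 0.5762 -0.1559  0.2193]
 [ 0.5151 -0.1456  0.1837]
 [ 0.5249 -0.0706  0.1854]] [np.float64(0.0714), np.float64(0.0777), np.float64(0.0715), np.float64(0.0757)]
2.3183806786093726 3.0537041812970926
board
[[ 0.7845  0.0542  0.0193]
 [ 0.7385 -0.2246  0.021 ]
 [ 0.3409 -0.1612  0.0203]
 [ 0.3886  0.119   0.0202]] [np.float64(0.4012), np.float64(0.2825), np.float64(0.4026), np.float64(0.2842)]
0.7227291939828291 1.1374808973377242
bar dir (y) angle -0.16616649044173656
[ 0.6101  0.2527  0.0166 -0.1512 -0.2646 -0.3561] [1.  0.6 1.3 0.1 3.8 0.4 0.6 2.8 0.6 1.8 0.7 2.1 0.4 2.5 2.9 1.4 0.5 0.6
 0.1 2.  0.  0.7 0.4 0.5 0.1 1.7 3.8 0.1 1.6 0.6 0.6 0.1]
near [[ 0.6106  0.0377  0.1806]
 [ 0.6006 -0.0385  0.1863]
 [ 0.5388 -0.0276  0.2217]
 [ 0.5489  0.0485  0.2159]
 [ 0.5152  0.0377  0.014 ]
 [ 0.5052 -0.0385  0.0197]
 [ 0.4434 -0.0276  0.0551]
 [ 0.4535  0.0485  0.0493]]
far [[ 0.5879 -0.0806  0.2217]
 [ 0.5778 -0.1567  0.2159]
 [ 0.5161 -0.1459  0.1806]
 [ 0.5261 -0.0697  0.1863]
 [ 0.6833 -0.0806  0.0551]
 [ 0.6732 -0.1567  0.0493]
 [ 0.6115 -0.1459  0.014 ]
 [ 0.6215 -0.0697  0.0197]]
```

```bash
cat >> h.py <<'E'
def pose(p,near,lean=.52):
    rx,yaw,off=p; s=1 if near else -1; th=lean*s
    ez=R.from_euler('y',th); cz=-ez.apply([s*.036,0,0])[2]; n=ez.apply([s,0,0])
    cx=(n[2]*(.09-cz)-.044)/n[0]
    c=R.from_euler('z',yaw).apply([-cx*-1,off,cz])+[rx,-.053,.021]
    return np.r_[c,R.from_euler('ZY',[yaw,th]).as_rotvec()]
E
python3 - <<'E'
from h import *
np.set_printoptions(precision=4,suppress=True)
T={"near":([(78,175),(190,187),(178,268),(48,248)],[(287,360),(298,237),(412,207),(400,335)]),
"far":([(248,193),(372,199),(360,310),(243,300)],[(310,130),(333,22),(435,65),(430,168)])}
def res(p):
    r=[]
    for k,o in(("near",2),("far",3)):
        q=corners(pose(np.r_[p[:2],p[o]],k=="near"))[:4]
        r+=[proj("top",q)-px("top",T[k][0]),proj("side",q)-px("side",T[k][1])]
    return np.concatenate(r).ravel()
s=least_squares(res,[.57,-.15,.05,-.04],loss="soft_l1");print(s.x,np.abs(res(s.x)).round(1))
np.save("fit.npy",s.x)
Q={}
for k,o in(("near",2),("far",3)):
    p=pose(np.r_[s.x[:2],s.x[o]],k=="near");Q[k]=corners(p);print(k,Q[k])
# overlay
from station import *
ims=[]
for n in("top","side"):
    im=read_camera(n)["color"];x,y=OFF[n];w=148 if n=="top" else 205
    im=cv2.resize(im[y:y+165,x:x+w],None,fx=2.2,fy=2.2,interpolation=cv2.INTER_CUBIC)
    for q in Q.values():
        u=((proj(n,q)-[x,y]+.5)*2.2).astype(int)
        for i in range(4):
            for a,b in((i,(i+1)%4),(i+4,(i+1)%4+4),(i,i+4)): cv2.line(im,u[a].tolist(),u[b].tolist(),(0,255,0),1)
    ims.append(im)
cv2.imwrite("pics/ov.png",np.hstack(ims))
E
```

```text
[ 0.5631 -0.1541  0.0599 -0.0602] [0.4 0.9 0.6 0.1 4.  0.2 1.6 1.4 1.9 0.7 0.8 1.9 0.3 2.9 1.8 0.5 0.5 0.5
 1.2 2.2 0.5 1.2 0.8 0.4 0.2 1.5 2.8 1.8 0.4 1.4 0.2 0. ]
near [[ 0.6124  0.0389  0.1876]
 [ 0.6006 -0.0371  0.1876]
 [ 0.5389 -0.0276  0.2234]
 [ 0.5507  0.0485  0.2234]
 [ 0.5182  0.0536  0.021 ]
 [ 0.5063 -0.0225  0.021 ]
 [ 0.4446 -0.0129  0.0568]
 [ 0.4564  0.0632  0.0568]]
far [[ 0.5873 -0.0787  0.2234]
 [ 0.5754 -0.1548  0.2234]
 [ 0.5137 -0.1452  0.1876]
 [ 0.5255 -0.0691  0.1876]
 [ 0.6815 -0.0934  0.0568]
 [ 0.6697 -0.1695  0.0568]
 [ 0.608  -0.1599  0.021 ]
 [ 0.6198 -0.0838  0.021 ]]
```

View pics/ov.png

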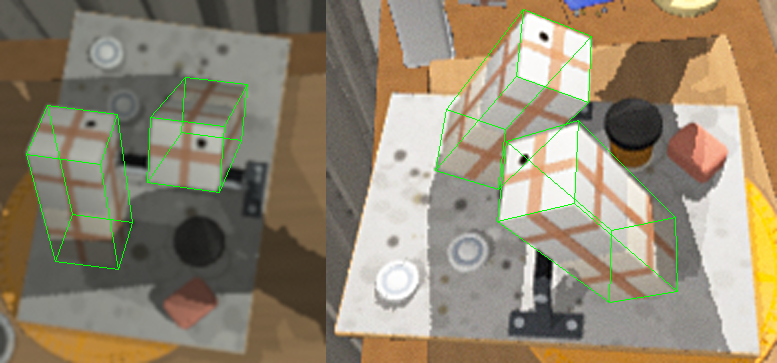

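The overlay fits both moulds well; the leading edge is at z 0.188 and the board top at 0.021, matching the text. Next: shut the fingers, rise and turn the tool to the rest's axes.

Request:
{"api": "jog_arm", "payload": {"moves": [0, 0, -0.45, 0, 0, 0.81, 0, 0, 0, -0.45, 0, 0, 0.81, 0, 0, 0, -0.45, 0, 0, 0.81, 0, 0, 0, -0.45, 0, 0, 0.81, 0, 0, 0, -0.45, 0, 0, 0.81, 0, 0, 0, -0.45, 0, 0, 0.81, 0, 0, 0, -0.45, 0, 0, 0.81, 0, 0, 0, -0.45, 0, 0, 0.81, 0], "grip_force": 20}}

```text
t: 0.97
eef_pos: [0.1981, -0.6452, 0.3036]
tool_rot: [-0.0, 0.997, -0.079, -0.0]
contact_force: [-0.0, -0.3, -0.4]
gripper_width: -0.0
grasp_force: 0.0
```

Request:
{"api": "jog_arm", "payload": {"moves": [0.42, -0.88, 0, 0, 0, 0, 0, 0.42, -0.88, 0, 0, 0, 0, 0, 0.42, -0.88, 0, 0, 0, 0, 0, 0.42, -0.88, 0, 0, 0, 0, 0, 0.42, -0.88, 0, 0, 0, 0, 0, 0.42, -0.88, 0, 0, 0, 0, 0, 0.42, -0.88, 0, 0, 0, 0, 0, 0.42, -0.88, 0, 0, 0, 0, 0]}}

```text
t: 1.63
eef_pos: [0.2865, -0.5156, 0.3033]
tool_rot: [0.0, 0.997, -0.077, -0.0]
contact_force: [0.5, -0.2, -0.5]
gripper_width: -0.002
grasp_force: 0.0
```

Request:
{"api": "jog_arm", "payload": {"moves": [0.42, -0.88, 0, 0, 0, 0, 0, 0.42, -0.88, 0, 0, 0, 0, 0, 0.42, -0.88, 0, 0, 0, 0, 0, 0.42, -0.88, 0, 0, 0, 0, 0, 0.42, -0.88, 0, 0, 0, 0, 0, 0.42, -0.88, 0, 0, 0, 0, 0, 0.42, -0.88, 0, 0, 0, 0, 0, 0.42, -0.88, 0, 0, 0, 0, 0]}}

```text
t: 2.3
eef_pos: [0.3746, -0.3869, 0.3034]
tool_rot: [0.0, 0.997, -0.077, 0.0]
contact_force: [0.2, -0.2, 0.1]
gripper_width: 0.003
grasp_force: 0.0
```

Request:
{"api": "jog_arm", "payload": {"moves": [0.42, -0.88, 0, 0, 0, 0, 0, 0.42, -0.88, 0, 0, 0, 0, 0, 0.42, -0.88, 0, 0, 0, 0, 0, 0.42, -0.88, 0, 0, 0, 0, 0, 0.42, -0.88, 0, 0, 0, 0, 0, 0.42, -0.88, 0, 0, 0, 0, 0, 0.42, -0.88, 0, 0, 0, 0, 0, 0.42, -0.88, 0, 0, 0, 0, 0]}}

```text
t: 2.97
eef_pos: [0.4627, -0.2581, 0.3034]
tool_rot: [0.0, 0.997, -0.077, 0.0]
contact_force: [0.7, -0.8, 0.1]
gripper_width: -0.001
grasp_force: 0.0
```

Request:
{"api": "jog_arm", "payload": {"moves": [0.43, -0.87, 0, 0, 0, 0, 0, 0.43, -0.87, 0, 0, 0, 0, 0, 0.43, -0.87, 0, 0, 0, 0, 0, 0.43, -0.87, 0, 0, 0, 0, 0, 0.43, -0.87, 0, 0, 0, 0, 0, 0.43, -0.87, 0, 0, 0, 0, 0, 0.43, -0.87, 0, 0, 0, 0, 0, 0.43, -0.87, 0, 0, 0, 0, 0]}}

```text
t: 3.63
eef_pos: [0.5521, -0.1313, 0.3033]
tool_rot: [0.0, 0.997, -0.077, 0.0]
contact_force: [-0.1, -0.1, -0.2]
gripper_width: 0.002
grasp_force: 0.0
```

Request:
{"api": "jog_arm", "payload": {"moves": [0.43, -0.87, 0, 0, 0, 0, 0, 0.43, -0.87, 0, 0, 0, 0, 0, 0.43, -0.87, 0, 0, 0, 0, 0, 0.43, -0.87, 0, 0, 0, 0, 0, 0.43, -0.87, 0, 0, 0, 0, 0, 0.43, -0.87, 0, 0, 0, 0, 0, 0.43, -0.87, 0, 0, 0, 0, 0, 0.43, -0.87, 0, 0, 0, 0, 0]}}

```text
t: 4.3
eef_pos: [0.6415, -0.0044, 0.3032]
tool_rot: [0.0, 0.997, -0.077, -0.0]
contact_force: [-0.6, -0.2, 0.9]
gripper_width: 0.002
grasp_force: 0.0
```

```bash
python3 - <<'E'
from station import *
import cv2,numpy as np
c=read_camera("side")["color"][110:315,130:350];t=read_camera("top")["color"][90:295,100:280]
cv2.imwrite("pics/a.png",cv2.resize(np.hstack([c,t]),None,fx=2,fy=2,interpolation=cv2.INTER_CUBIC));print(get_obs()["eef_pos"],get_obs()["q"])
E
```

```text
[ 0.64210064 -0.00099636  0.30293283] [ 0.10918319  0.38498873 -0.2772405   1.53758652  0.10676906  1.23364004
 -1.90457372]
```

View pics/a.png

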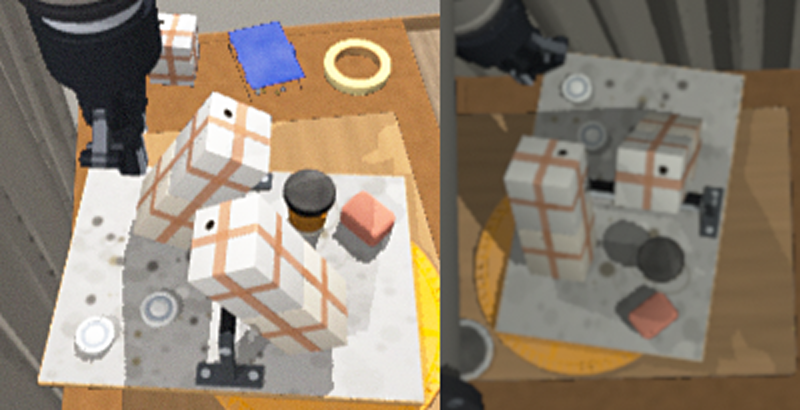

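The gripper hangs beyond the near mould: its tip is at about (115,170) in the side half and (550,50) in the top half. I'll check the projection of the TCP against this.

```bash
python3 - <<'E'
from h import *
p=[[.642,-.001,.303]]
print((proj("side",p)-[130,110])*2,(proj("top",p)-[100,90])*2+[440,0])
E
```

```text
[[131.66760098 172.05279688]] [[528.60106712  76.49772248]]
```

TCP projection agrees with the image. Descend beside the near mould's top edge.

Request:
{"api": "jog_arm", "payload": {"moves": [0, 0.1, 0.83, 0, 0, 0, 0, 0, 0.1, 0.83, 0, 0, 0, 0, 0, 0, 0.83, 0, 0, 0, 0, 0, 0, 0.83, 0, 0, 0, 0, 0, 0, 0.83, 0, 0, 0, 0, 0, 0, 0.83, 0, 0, 0, 0, 0, 0, 0.83, 0, 0, 0, 0, 0, 0, 0.83, 0, 0, 0, 0]}}

```text
t: 5.07
eef_pos: [0.6402, -0.0101, 0.1698]
tool_rot: [0.0, 0.997, -0.078, -0.0]
contact_force: [0.1, -0.6, -0.1]
gripper_width: 0.0
grasp_force: 0.0
```

Request:
{"api": "jog_arm", "payload": {"moves": [-0.15, 0, 0, 0, 0, 0, 0, -0.15, 0, 0, 0, 0, 0, 0, -0.15, 0, 0, 0, 0, 0, 0, -0.15, 0, 0, 0, 0, 0, 0, -0.15, 0, 0, 0, 0, 0, 0, -0.15, 0, 0, 0, 0, 0, 0, -0.15, 0, 0, 0, 0, 0, 0, -0.15, 0, 0, 0, 0, 0, 0]}}

```text
t: 5.73
eef_pos: [0.6166, -0.0053, 0.1709]
tool_rot: [-0.0, 0.997, -0.077, 0.0]
contact_force: [0.5, -0.2, 0.2]
gripper_width: -0.002
grasp_force: 0.0
```

Request:
{"api": "jog_arm", "payload": {"moves": [-0.08, 0, 0, 0, 0, 0, 0, -0.08, 0, 0, 0, 0, 0, 0, -0.08, 0, 0, 0, 0, 0, 0, -0.08, 0, 0, 0, 0, 0, 0, -0.08, 0, 0, 0, 0, 0, 0, -0.08, 0, 0, 0, 0, 0, 0, -0.08, 0, 0, 0, 0, 0, 0, -0.08, 0, 0, 0, 0, 0, 0]}}

```text
t: 6.4
eef_pos: [0.6039, -0.0034, 0.1704]
tool_rot: [0.0, 0.997, -0.077, -0.0]
contact_force: [0.6, 0.5, -0.3]
gripper_width: 0.003
grasp_force: 0.4
```

Request:
{"api": "jog_arm", "payload": {"moves": [-0.08, 0, 0, 0, 0, 0, 0, -0.08, 0, 0, 0, 0, 0, 0, -0.08, 0, 0, 0, 0, 0, 0, -0.08, 0, 0, 0, 0, 0, 0, -0.08, 0, 0, 0, 0, 0, 0, -0.08, 0, 0, 0, 0, 0, 0, -0.08, 0, 0, 0, 0, 0, 0, -0.08, 0, 0, 0, 0, 0, 0]}}

```text
t: 7.07
eef_pos: [0.5912, -0.0014, 0.1704]
tool_rot: [0.0, 0.997, -0.077, -0.0]
contact_force: [-0.5, -0.6, 0.2]
gripper_width: 0.002
grasp_force: 0.1
```

```bash
python3 - <<'E'
from station import *
import cv2,numpy as np
c=read_camera("side")["color"][110:315,130:350];t=read_camera("top")["color"][90:295,100:280]
cv2.imwrite("pics/b.png",cv2.resize(np.hstack([c,t]),None,fx=2,fy=2,interpolation=cv2.INTER_CUBIC));print(get_obs()["eef_pos"],get_obs()["contact_force"])
E
```

```text
[ 0.59106986 -0.00138292  0.17041731] [ 0.29332081 -0.37937366  0.17932809]
```

View pics/b.png

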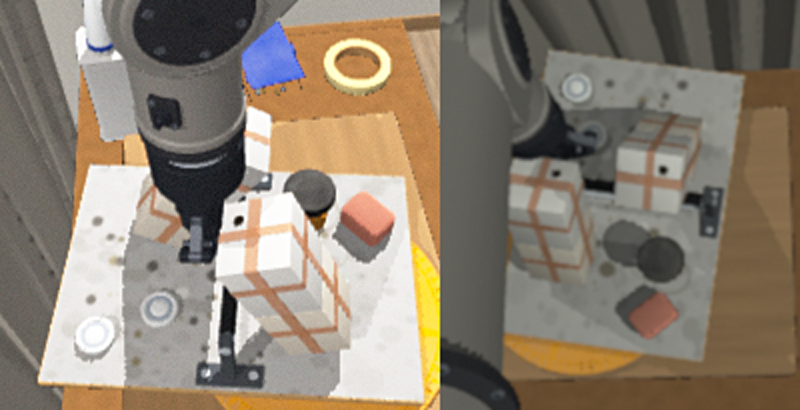

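The near mould's top has come up (side half: left top edge from x≈190 to 218), with its foot still at about (300,350). Continue slowly.

Request:
{"api": "jog_arm", "payload": {"moves": [-0.08, 0, 0, 0, 0, 0, 0, -0.08, 0, 0, 0, 0, 0, 0, -0.08, 0, 0, 0, 0, 0, 0, -0.08, 0, 0, 0, 0, 0, 0, -0.06, 0, 0, 0, 0, 0, 0, -0.06, 0, 0, 0, 0, 0, 0, -0.06, 0, 0, 0, 0, 0, 0, -0.06, 0, 0, 0, 0, 0, 0]}}

```text
t: 7.83
eef_pos: [0.5804, 0.0003, 0.1705]
tool_rot: [0.0, 0.997, -0.077, 0.0]
contact_force: [-1.0, -0.2, -0.2]
gripper_width: -0.002
grasp_force: 0.0
```

```bash
cat > diff.py <<'E'
# estimate near/far lean by matching: print centroid of dark hole etc. Saves views.
from station import *
import cv2,numpy as np,sys
s=read_camera("side")["color"];t=read_camera("top")["color"]
cv2.imwrite(f"pics/{sys.argv[1]}.png",cv2.resize(np.hstack([s[110:315,130:350],t[90:295,100:280]]),None,fx=2,fy=2,interpolation=cv2.INTER_CUBIC))
np.save(f"pics/{sys.argv[1]}.npy",s);o=get_obs();print(o["t"],o["eef_pos"],o["contact_force"])
E
python3 diff.py c; python3 - <<'E'
import cv2,numpy as np
# hole of near mould in side view: darkest blob inside white area
g=cv2.cvtColor(np.load('pics/c.npy'),cv2.COLOR_BGR2GRAY)
m=(g<60).astype(np.uint8);n,l,st,c=cv2.connectedComponentsWithStats(m)
print([(st[i],c[i].round(1)) for i in range(1,n) if 4<=st[i][4]<40])
E
```

```text
7.9333 [5.80272195e-01 3.38357774e-04 1.70525721e-01] [ 0.84246598  0.32965951 -0.7097449 ]
[(array([181, 131,   7,   4,   8], dtype=int32), array([184. , 133.1])), (array([276, 218,   4,   3,  11], dtype=int32), array([277.4, 218.9])), (array([226, 233,   6,   8,  35], dtype=int32), array([228.6, 236.7])), (array([245, 286,   3,  13,  18], dtype=int32), array([246.1, 291.9])), (array([241, 288,   3,   3,   5], dtype=int32), array([241.6, 289.2])), (array([258, 294,   3,   3,   4], dtype=int32), array([259.2, 295. ])), (array([190, 359,   1,   4,   4], dtype=int32), array([190. , 360.5])), (array([429, 377,   4,   1,   4], dtype=int32), array([430.5, 377. ])), (array([411, 378,   6,   2,   7], dtype=int32), array([413.3, 378.9])), (array([421, 378,   4,   1,   4], dtype=int32), array([422.5, 378. ])), (array([405, 380,   4,   1,   4], dtype=int32), array([406.5, 380. ])), (array([389, 382,   4,   1,   4], dtype=int32), array([390.5, 382. ]))]
```

```bash
python3 - <<'E'
from h import *
p0=pose([.5631,-.1541,.0599],True); R0=R.from_rotvec(p0[3:])
piv=R0.apply([.036,0,0])+p0[:3]
f=lambda th,a,b:R.from_euler('ZY',[-.1541,th]).apply([[a-.036,b,.192]])+piv
s=least_squares(lambda v:(proj("side",f(.52,*v))-[234.7,222.8]).ravel(),[.02,-.02]).x;print(s)
for th in(.52,.45,.4,.35,.3,.2,.1,0):print(th,proj("side",f(th,*s)),proj("top",f(th,*s)))
E
```

```text
[ 0.01508728 -0.01269727]
0.52 [[234.7 222.8]] [[159.88078347 166.47479405]]
0.45 [[241.42179775 221.63537652]] [[158.43085821 171.21110397]]
0.4 [[246.40024879 220.95356568]] [[157.4254062  174.77616048]]
0.35 [[251.50468206 220.40204109]] [[156.45013873 178.47940145]]
0.3 [[256.71467883 219.98465874]] [[155.50941653 182.30774696]]
0.2 [[267.36475104 219.56392655]] [[153.74852239 190.2824602 ]]
0.1 [[278.16995453 219.70634896]] [[152.17493621 198.57714336]]
0 [[288.9427224 220.4131456]] [[150.81742036 207.05759061]]
```

View pics/c.png

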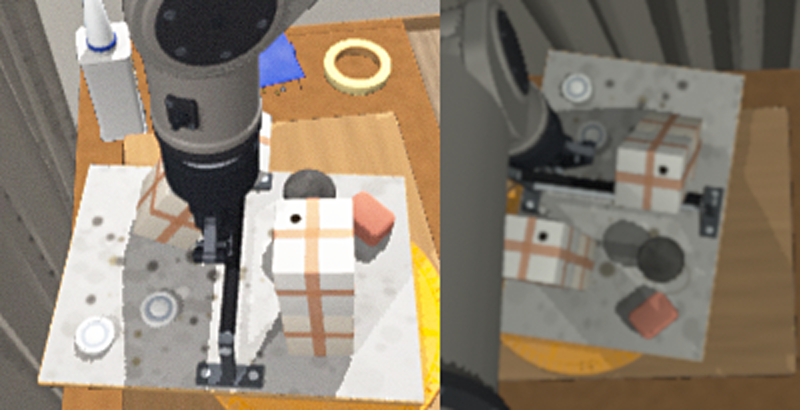

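The near mould now stands nearly upright (hole at side-half (295,218)), tipping by itself. Raise clear and cross over.

Request:
{"api": "jog_arm", "payload": {"moves": [0.1, 0, -0.6, 0, 0, 0, 0, 0, 0, -0.83, 0, 0, 0, 0, 0, 0, -0.83, 0, 0, 0, 0, 0, 0, -0.83, 0, 0, 0, 0, 0, 0, -0.83, 0, 0, 0, 0, 0, 0, -0.83, 0, 0, 0, 0, 0, 0, -0.83, 0, 0, 0, 0, 0, 0, -0.83, 0, 0, 0, 0]}}

```text
t: 8.6
eef_pos: [0.5824, -0.0, 0.2996]
tool_rot: [0.0, 0.997, -0.077, 0.0]
contact_force: [-0.3, -0.1, -1.1]
gripper_width: 0.001
grasp_force: 0.0
```

Request:
{"api": "jog_arm", "payload": {"moves": [-0.49, 0.72, 0, 0, 0, 0, 0, -0.49, 0.72, 0, 0, 0, 0, 0, -0.49, 0.72, 0, 0, 0, 0, 0, -0.49, 0.72, 0, 0, 0, 0, 0, -0.49, 0.72, 0, 0, 0, 0, 0, -0.49, 0.72, 0, 0, 0, 0, 0, -0.49, 0.72, 0, 0, 0, 0, 0, -0.49, 0.72, 0, 0, 0, 0, 0]}}

```text
t: 9.27
eef_pos: [0.4866, -0.1023, 0.2988]
tool_rot: [0.0, 0.997, -0.077, 0.0]
contact_force: [0.2, 0.8, 0.0]
gripper_width: -0.007
grasp_force: 0.0
```

```bash
cat >hole.py <<'E'
import cv2,numpy as np,sys
from station import *
for n in ("side","top"):
    g=cv2.cvtColor(read_camera(n)["color"],cv2.COLOR_BGR2GRAY)
    m=(g<70).astype(np.uint8);k,l,st,c=cv2.connectedComponentsWithStats(m)
    print(n,[c[i].round(1).tolist() for i in range(1,k) if 4<=st[i][4]<40 and 130<c[i][0]<320 and 130<c[i][1]<260])
o=get_obs();print(o["t"],o["eef_pos"])
E
python3 hole.py
```

```text
side [[181.4, 133.5], [243.7, 166.3], [262.5, 204.0], [274.5, 212.8], [287.5, 219.2]]
top [[293.2, 142.5], [164.5, 147.6], [307.8, 154.0], [300.2, 155.8], [211.0, 174.7], [276.0, 184.0], [277.0, 216.0], [278.0, 249.5]]
9.3667 [ 0.48555032 -0.1042978   0.29876022]
```

Near mould upright (hole at the predicted place). Descend and push the far one in +x.

Request:
{"api": "jog_arm", "payload": {"moves": [0, 0, 0.81, 0, 0, 0, 0, 0, 0, 0.81, 0, 0, 0, 0, 0, 0, 0.81, 0, 0, 0, 0, 0, 0, 0.81, 0, 0, 0, 0, 0, 0, 0.81, 0, 0, 0, 0, 0, 0, 0.81, 0, 0, 0, 0, 0, 0, 0.81, 0, 0, 0, 0, 0, 0, 0.81, 0, 0, 0, 0]}}

```text
t: 10.03
eef_pos: [0.4879, -0.101, 0.1684]
tool_rot: [-0.0, 0.997, -0.077, 0.0]
contact_force: [-0.5, 0.1, 0.1]
gripper_width: 0.002
grasp_force: 0.0
```

Request:
{"api": "jog_arm", "payload": {"moves": [0.15, 0, 0, 0, 0, 0, 0, 0.15, 0, 0, 0, 0, 0, 0, 0.15, 0, 0, 0, 0, 0, 0, 0.15, 0, 0, 0, 0, 0, 0, 0.15, 0, 0, 0, 0, 0, 0, 0.15, 0, 0, 0, 0, 0, 0, 0.15, 0, 0, 0, 0, 0, 0, 0.15, 0, 0, 0, 0, 0, 0]}}

```text
t: 10.7
eef_pos: [0.5112, -0.1055, 0.1694]
tool_rot: [0.0, 0.997, -0.077, 0.0]
contact_force: [-1.3, 0.2, 0.7]
gripper_width: 0.002
grasp_force: 0.7
```

Request:
{"api": "jog_arm", "payload": {"moves": [0.08, 0, 0, 0, 0, 0, 0, 0.08, 0, 0, 0, 0, 0, 0, 0.08, 0, 0, 0, 0, 0, 0, 0.08, 0, 0, 0, 0, 0, 0, 0.08, 0, 0, 0, 0, 0, 0, 0.08, 0, 0, 0, 0, 0, 0, 0.08, 0, 0, 0, 0, 0, 0, 0.08, 0, 0, 0, 0, 0, 0]}}

```text
t: 11.37
eef_pos: [0.5238, -0.1074, 0.1691]
tool_rot: [-0.0, 0.997, -0.077, 0.0]
contact_force: [-0.3, -0.3, 0.3]
gripper_width: -0.002
grasp_force: 0.3
```

Request:
{"api": "jog_arm", "payload": {"moves": [0.08, 0, 0, 0, 0, 0, 0, 0.08, 0, 0, 0, 0, 0, 0, 0.08, 0, 0, 0, 0, 0, 0, 0.08, 0, 0, 0, 0, 0, 0, 0.08, 0, 0, 0, 0, 0, 0, 0.08, 0, 0, 0, 0, 0, 0, 0.08, 0, 0, 0, 0, 0, 0, 0.08, 0, 0, 0, 0, 0, 0]}}

```text
t: 12.03
eef_pos: [0.5364, -0.1095, 0.1691]
tool_rot: [0.0, 0.997, -0.077, 0.0]
contact_force: [-0.0, 0.7, -0.0]
gripper_width: 0.002
grasp_force: 0.0
```

```bash
python3 hole.py
```

```text
side [[181.8, 133.6], [228.0, 163.5], [274.8, 212.2], [275.4, 219.6], [288.5, 219.5]]
top [[153.5, 137.5], [293.6, 142.0], [132.0, 169.0], [224.4, 180.5], [277.0, 215.5], [310.4, 223.8], [312.6, 231.8], [198.2, 236.2]]
12.1333 [ 0.53656522 -0.10943684  0.16913264]
```

Request:
{"api": "jog_arm", "payload": {"moves": [0.08, 0, 0, 0, 0, 0, 0, 0.08, 0, 0, 0, 0, 0, 0, 0.08, 0, 0, 0, 0, 0, 0, 0.06, 0, 0, 0, 0, 0, 0, 0.06, 0, 0, 0, 0, 0, 0, 0.06, 0, 0, 0, 0, 0, 0, 0, 0, 0, 0, 0, 0, 0, 0, 0, 0, 0, 0, 0, 0]}}

```text
t: 12.8
eef_pos: [0.5446, -0.1107, 0.1691]
tool_rot: [-0.0, 0.997, -0.077, 0.0]
contact_force: [-0.1, -0.2, -0.2]
gripper_width: -0.003
grasp_force: 0.0
```

```bash
python3 hole.py; python3 - <<'E'
from h import *
p0=pose([.5631,-.1541,-.0602],False); R0=R.from_rotvec(p0[3:])
piv=R0.apply([-.036,0,0])+p0[:3]
f=lambda th,a,b:R.from_euler('ZY',[-.1541,-th]).apply([[a+.036,b,.192]])+piv
s=least_squares(lambda v:(proj("side",f(.52,*v))-[243.8,166.5]).ravel(),[.02,-.02]).x;print(s)
for th in(.52,.4,.35,.2,.1,0):print(th,proj("side",f(th,*s)),proj("top",f(th,*s)))
E
```

```text
side [[181.4, 133.5], [177.5, 163.5], [245.5, 180.6], [274.8, 212.2], [288.5, 219.5]]
top [[154.7, 132.8], [293.7, 142.2], [150.4, 146.8], [225.2, 177.0], [276.0, 184.0], [277.0, 216.0], [308.5, 216.0], [310.4, 223.7]]
12.9 [ 0.54447388 -0.11070442  0.16910707]
[ 0.01273323 -0.0159597 ]
0.52 [[243.8 166.5]] [[211.08361892 175.67966177]]
0.4 [[232.11735871 164.55161155]] [[212.37268722 165.28183284]]
0.35 [[227.17753202 164.00283603]] [[212.95844988 160.9721904 ]]
0.2 [[212.36857996 163.31810502]] [[214.85528884 148.35482229]]
0.1 [[202.71176274 163.66904945]] [[216.20845367 140.37493067]]
0 [[193.41389618 164.65392484]] [[217.60537343 132.88779924]]
```

Far mould dropped and is rocking; retreat upward and clear of everything, then look.

Request:
{"api": "jog_arm", "payload": {"moves": [-0.2, 0, -0.6, 0, 0, 0, 0, 0, 0, -0.83, 0, 0, 0, 0, 0, 0, -0.83, 0, 0, 0, 0, 0, 0, -0.83, 0, 0, 0, 0, 0, 0, -0.83, 0, 0, 0, 0, 0, 0, -0.83, 0, 0, 0, 0, 0, 0, -0.83, 0, 0, 0, 0, 0, 0, -0.83, 0, 0, 0, 0]}}

```text
t: 13.57
eef_pos: [0.5402, -0.1099, 0.2992]
tool_rot: [0.0, 0.997, -0.077, 0.0]
contact_force: [0.1, 0.4, 1.0]
gripper_width: 0.002
grasp_force: 0.0
```

Request:
{"api": "jog_arm", "payload": {"moves": [-0.6, 0.8, 0, 0, 0, 0, 0, -0.6, 0.8, 0, 0, 0, 0, 0, -0.6, 0.8, 0, 0, 0, 0, 0, -0.6, 0.8, 0, 0, 0, 0, 0, -0.6, 0.8, 0, 0, 0, 0, 0, -0.6, 0.8, 0, 0, 0, 0, 0, -0.6, 0.8, 0, 0, 0, 0, 0, -0.6, 0.8, 0, 0, 0, 0, 0]}}

```text
t: 14.23
eef_pos: [0.425, -0.2221, 0.2983]
tool_rot: [0.0, 0.997, -0.077, 0.0]
contact_force: [1.5, -0.4, 1.2]
gripper_width: 0.002
grasp_force: 0.0
```

```bash
python3 hole.py; python3 diff.py d
```

```text
side [[181.5, 133.6], [194.4, 163.9], [274.8, 212.2], [275.5, 220.0], [288.5, 219.5]]
top [[184.5, 131.4], [218.0, 130.7], [172.1, 140.8], [292.7, 144.2], [307.8, 154.0], [300.2, 155.6], [213.1, 165.9], [200.7, 176.4], [157.4, 189.4], [151.3, 206.0], [184.5, 213.4], [299.6, 222.2], [220.2, 229.5], [296.9, 230.6], [271.3, 242.3]]
14.3333 [ 0.42337856 -0.22428289  0.29819603]
14.4333 [ 0.425868   -0.2216898   0.29814281] [ 1.13031608  0.65096831 -0.44020983]
```

View pics/d.png

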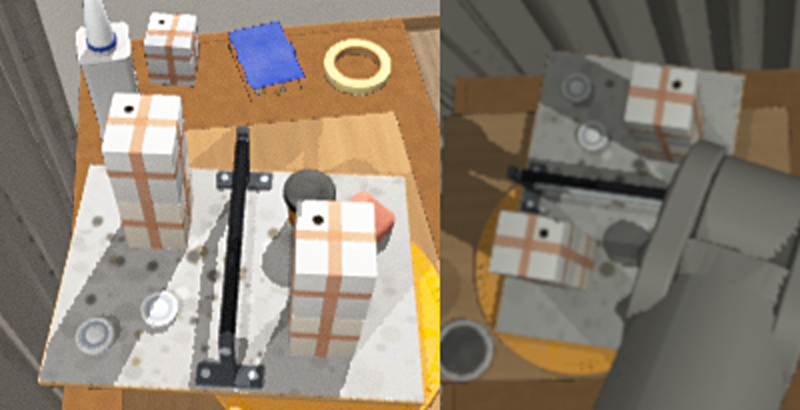

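Both moulds stand upright either side of the bar: far hole at (128,108), near hole at (318,218). The bystanders in view haven't moved. Idle briefly and confirm both are still.

Request:
{"api": "jog_arm", "payload": {"moves": [0, 0, 0, 0, 0, 0, 0, 0, 0, 0, 0, 0, 0, 0, 0, 0, 0, 0, 0, 0, 0, 0, 0, 0, 0, 0, 0, 0, 0, 0, 0, 0, 0, 0, 0, 0, 0, 0, 0, 0, 0, 0, 0, 0, 0, 0, 0, 0, 0, 0, 0, 0, 0, 0, 0, 0]}}

```text
t: 15.1
eef_pos: [0.426, -0.2217, 0.2973]
tool_rot: [-0.0, 0.997, -0.077, -0.0]
contact_force: [0.2, -0.0, -0.4]
gripper_width: 0.001
grasp_force: 0.0
```

Request:
{"api": "jog_arm", "payload": {"moves": [0, 0, 0, 0, 0, 0, 0, 0, 0, 0, 0, 0, 0, 0, 0, 0, 0, 0, 0, 0, 0, 0, 0, 0, 0, 0, 0, 0, 0, 0, 0, 0, 0, 0, 0, 0, 0, 0, 0, 0, 0, 0, 0, 0, 0, 0, 0, 0, 0, 0, 0, 0, 0, 0, 0, 0]}}

```text
t: 15.77
eef_pos: [0.426, -0.2218, 0.2973]
tool_rot: [0.0, 0.997, -0.077, 0.0]
contact_force: [-0.2, -0.8, -0.3]
gripper_width: -0.0
grasp_force: 0.0
```

```bash
python3 - <<'E'
from station import *
import numpy as np
a=np.load("pics/d.npy").astype(int);b=read_camera("side")["color"].astype(int);c=read_camera("side")["color"].astype(int)
d=lambda x,y:(np.abs(x-y).max(2)[140:300,170:330]>40).sum()
print(d(a,b),d(b,c))
if d(a,b)<60: print(hand_in())
E
```

```text
218 0
```

```bash
python3 hole.py | grep side; python3 - <<'E'
from station import *
import numpy as np
a=np.load("pics/d.npy").astype(int);b=read_camera("side")["color"].astype(int)
m=np.abs(a-b).max(2)>40;m[:140]=0;m[300:]=0
y,x=np.nonzero(m);print(np.histogram(x,range(130,351,20)),np.histogram(y,range(140,301,20)))
E
```

```text
side [[181.5, 133.5], [193.3, 164.4], [256.5, 203.2], [274.9, 212.4], [275.5, 219.5], [288.5, 219.5]]
(array([ 1, 29, 46, 78, 69,  5, 13, 10,  0,  0,  0]), array([130, 150, 170, 190, 210, 230, 250, 270, 290, 310, 330, 350])) (array([11, 91, 61, 16,  4, 11, 23, 36]), array([140, 160, 180, 200, 220, 240, 260, 280, 300]))
```

Since the last look, the far mould had only finished its last small rock (hole now at (193.3,164.4), predicted upright (193.4,164.7)). Both are still now.

```bash
python3 -c "
from station import *
print(hand_in())"
```

```text
the job is handed in; nothing more can be done
None
```

Both moulds are standing upright and still, about where their feet were; the arm touches nothing, and the job was handed in after about 16 s of the 45 s allowed (the far mould rocked past upright once before settling).

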